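Strip the roller arbor for a colour change

TASK

Clear the print-roller arbor for a colour change. First lift the ink pot by its handle off the pedestal at the bar's end and stand it on the round cork mat; then slide the yellow stop collar off the bar and lay it in the grey tray; then slide off the blue roller and the green square spacer, in the order they come: the spacer joins the collar flat on the tray's floor, and the roller is lowered into the blue channel of the wooden rack, wholly inside and lying at its bottom. Keep the pot upright, do not drop or fling anything, and leave everything else where it is (in the channel there is no room for fingers beside the roller: lay it in the orange cradle and take it anew by its ends).

Things in the scene. Friction and masses are not known exactly. Their poses are not given: they have to be found in the camera images.
- arbor: roller arbor, fixed: base plate 140 (x) x 100 (y) x 12, green post 45 x 30, 195 high, and a level steel bar of 22 diameter along the body's +y, its axis 165 above the bench. The hub disc (56 diameter) ends 23 from the origin, the bar's free end is 210 from it. Origin: bench level under the post. Things slide off towards +y only.
- bar_tip (a point): centre of the bar's free end, 165 above the bench; axes as the arbor, +y points out of the bar's end
- collar: yellow square stop collar: block 56 x 56 across, 32 long along its body y, with a round bore of 34 (the bar is 22) along y; 0.14-0.28 kg. Origin at its centre. It hangs on the bar at the outside, nearest the free end, 7 mm low (origin 158 above the bench), flats upright; held by nothing but friction.
- blue_roller: blue print roller: rubber sleeve, a cylinder 62 long, 58 outer diameter, 32 bore right through, 0.11-0.22 kg. Origin at its centre, body y along its axis (it may spin about y). It hangs 5 low on the bar (origin 160 above the bench). Starts on the bar, next to the post or next to the collar (varies). On the bar roller, spacer and collar nearly touch: no finger room at the end faces.
- spacer: green square spacer sleeve: 56 x 56 across, 62 long along its body y, round bore of 34 right through, 0.14-0.28 kg. Origin at its centre. It hangs 7 low on the bar (origin 158 above the bench), flats upright. Starts on the bar, next to the post or next to the collar (varies). On the bar roller, spacer and collar nearly touch: no finger room at the end faces.
- red_roller: bystander: red roller of the same size, already lying in the red channel of the rack; origin at its centre, y along its axis
- pot: closed white ink pot with a blue band and black lid: 76 diameter, 80 high, with a rigid steel carrying handle, an arch of 10 mm round bar; 0.28-0.56 kg. Origin: centre of its underside, z up; the handle's arch lies in the body's y-z plane. It starts on the pedestal, close in front of the bar's free end, in the way of the collar.
- pot_handle (a point): centre of the straight top of the pot's handle, 118 above the pot's underside (38 above its lid); the straight part runs 26 to either side along y
- pedestal: fixed dark steel pedestal 84 diameter, 70 high; origin: centre of its foot
- mat: round cork mat 140 diameter, 4 thick, fixed; origin: centre of its underside
- tray: grey open tray 130 (x) x 150 (y) x 25 high, walls and floor 5, fixed; origin: centre of its underside
- rack: wooden rack, fixed, 168 (x) x 110 (y) x 60 high with two channels along its y, open at the top and at both ends: each 66 wide between 12 mm walls, floor 8 above the bench with two 5 mm strips on it that the roller rests on. The blue channel (+x side) is free, the red one (-x side) holds the red roller; floors and wall tops are painted so. Origin: centre of its underside.
- blue_place (a point): centre of the blue channel, 39 above the bench: where the origin of a roller lying in it belongs
- cradle: small orange fixed V-cradle 50 x 50, 51 high, for laying a roller down with its axis along the cradle's y: 45-degree rubber faces hold it, both its ends and its upper sides stay free. Origin: centre of its underside.
- cradle_axis (a point): where the axis and centre of a roller resting in the cradle lie, 68 above the bench; axes as the cradle
- ink_bottle: bystander: red upright ink bottle, 54 diameter, 165 high, beside the bar on the arbor's +x side; origin under its centre
- ink_tin: bystander: low tin, 62 diameter, 55 high, under the bar; origin under its centre
- ink_jar: bystander: blue jar 68 diameter, 100 high, beyond the rack; origin under its centre
- cup: bystander: blue cup 70 diameter, 85 high, near the robot; origin under its centre
- squeegee: bystander: wooden squeegee 140 long (x) x 50 x 22 lying near the cradle; origin under its handle
- brush: bystander: brush 130 long (x), about 25 high, lying between mat and tray; origin under its middle

How it is judged:
By the outcome, as a careful person would: the job done as asked, in the order asked, and still so for the second after the job is handed in, with the robot touching nothing.
It also fails if it takes over 72 s, if anything falls off the work surface, if the arm or the gripper's body presses on something with over 40 N, if the wrist force passes 120 N, or if a joint passes its speed limit or range.

ROBOT

A 6-joint arm with a two-finger parallel gripper is mounted at the origin on the work surface. World frame = base frame: x ahead of the robot, y to its left, z up, the work surface at z = 0. Lengths are in m, angles in rad, forces in N, time in s.
With the tool pointing down it reaches from about 0.35 to 0.775 m from the base axis. Payload 7.3 kg.
Tool frame: the origin (TCP) lies at the centre of the arm's flange, where the gripper is bolted on; the fingertips stand 178 mm ahead of it and the grasp point (between the pads) lies 159 mm ahead of it (tip_extent is the distance from the TCP to the fingertips, in m); z points along the fingers, y is the line along which they close (so a half turn about z gives the same grasp; the last joint's range is limited). The gripper opens to 92 mm and grips with 3 to 60 N. Pads are 19 mm wide; open, the fingers measure 130 mm over their backs; the gripper's body (75 mm by 190 mm) begins 47 mm behind the grasp point.
Start: joints at [-1.478, 0.342, 1.524, -0, 1.275, -0.146], TCP at [0.124, -0.51, 0.405] pointing down, gripper open.
Joint ranges: [-2.53, 2.53], [-0.77, 2.02], [0.04, 2.7], [-1, 4.14], [0.28, 2.66], [-3.11, 3.11]. Speed limits (rad/s): [2.57, 2.57, 3.14, 3.14, 3.14, 3.14].

INTERFACE

Orientations are given as [roll, pitch, yaw] about the fixed x, y, z axes, in that order (R = Rz(yaw) Ry(pitch) Rx(roll)).
In Python, from cell import * gives the robot as it stands.
- The arm moves only by the tool arm_command, never from a script. Its arguments are lists of equal length, an entry for each row: "xyz": the shift along the world's x, y, z in mm, a list of three; "spin": the turn about the world's z in degrees. In form: {"xyz": [[tx, ty, tz], ...], "spin": [spin, ...]}. A call has 1 to 20 rows; each row shifts and turns the commanded pose from where the row before left it; what a row does not reach is not made up. A row lasts 1/10 s, in which the tool goes at most 50 mm and 8.59 degrees, less where a joint would pass 70% of its speed; a pose out of reach is approached as far as the arm can. A call with a gripper value outside its range is refused whole. "jaw" is the opening, from -1 (shut) to 1 (fully open), set as the call begins (left out, the last holds). The fingers move at their own pace and stop on an object; "squeeze" is the grip in N (left out, the last holds). Time passes only in rows, so rows that do not move let the fingers close. It gives the time, the measured TCP pose, the force, the opening and the grip force at its end, in the units of the state.
- observe(): the state, without advancing time (a new reading comes with each control period).
- read_camera(name): name is "side" or "top"; returns a dict with "img" (480x640x3 uint8, red, green, blue), "depth" (480x640 float32, m along the optical axis (not along the pixel's ray), 0 where there is no reading), "fx", "fy", "cx", "cy" (pixels), "world_from_camera" (4x4, takes a point from camera to world coordinates). Camera axes: x right, y up, looking along -z (the intrinsics and any distortion apply to the point x, -y, -z); pixel columns grow to the right and rows downward; lengths in m; the calibration is good to about 2 mm. A picture is of the moment at which its call begins.
- hand_in(): hands the job in; it is judged then, once.
The state is a dict: "time": time; "qpos": joint angles; "qvel": joint speeds; "joint_efforts": joint torques, N m; "tool_pos": TCP position; "tool_rot": TCP orientation; "contact_force": force on the tool from outside, world axes, zero at the start; "torque": the same for the moment, N m; "opening": finger opening in m; "grip_force": force on a finger pad.
Only numpy, scipy, OpenCV 4.12 (cv2) and the standard library are available. Lean on these libraries where they do the work, as an engineer would, in place of code of your own. Each camera call takes 0.05 s, during which the arm holds its last target. There are 200 camera calls.

## Working session

There is one attempt and no reset: what is moved stays moved. The work goes in short steps, Python scripts to look and compute and a tool call to move; the robot and the scene stay as the last step left them, time stands still between calls to the robot, and variables do not carry over. Pictures are saved under pics/ and viewed, at most 10 in all, crops included, and the job is handed in when it is done.

Besides the shell and the picture viewer there is one more tool, called after "Call:" by a JSON object that holds its "fn" and its "kwargs". arm_command: Moves the arm, as the interface text tells. Its arguments: {"type":"object","properties":{"xyz":{"type":"array","items":{"type":"array","items":{"type":"number"}}},"spin":{"type":"array","items":{"type":"number"}},"jaw":{"type":"number"},"squeeze":{"type":"number"}},"required":["xyz","spin"]}

```bash
mkdir -p pics; ls
cat > h.py <<'E'
from cell import *
import numpy as np, cv2
def grab(n):
    c=read_camera(n); d=c['depth']; v,u=np.mgrid[0:480,0:640]
    p=np.stack([(u-c['cx'])/c['fx']*d,-(v-c['cy'])/c['fy']*d,-d,np.ones_like(d)],-1)
    c['P']=(p@np.array(c['world_from_camera']).T)[...,:3]; c['P'][d==0]=np.nan
    c['hsv']=cv2.cvtColor(c['img'],cv2.COLOR_RGB2HSV)
    return c
def save(c,f): cv2.imwrite('pics/'+f,c['img'][...,::-1])
E
python3 - <<'E'
from h import *
for n in('side','top'):
    c=grab(n); save(c,n+'0.png'); print(n,{k:(v if not hasattr(v,'shape') or v.size<20 else v.shape) for k,v in c.items()}); np.savez('/tmp/'+n+'.npz',**{k:c[k] for k in('P','hsv','img')})
print(observe())
E
```

```text
pics
side {'img': (480, 640, 3), 'depth': (480, 640), 'fx': 572.0670795447224, 'fy': 572.0670795447224, 'cx': 322.4373401701087, 'cy': 240.87452332732315, 'world_from_camera': array([[-0.71143972,  0.5168391 , -0.47616265, -0.15279573],
       [-0.70267029, -0.51315553,  0.49287511,  0.69815919],
       [ 0.01039163,  0.68523628,  0.7282467 ,  1.14970129],
       [ 0.        ,  0.        ,  0.        ,  1.        ]]), 'P': (480, 640, 3), 'hsv': (480, 640, 3)}
top {'img': (480, 640, 3), 'depth': (480, 640), 'fx': 447.4465090060357, 'fy': 447.4465090060357, 'cx': 319.08538041513475, 'cy': 235.02001744796803, 'world_from_camera': array([[ 0.02356251,  0.99848005, -0.04982371,  0.45226702],
       [-0.99947196,  0.02464273,  0.02117875,  0.03075249],
       [ 0.02237435,  0.04929837,  0.99853345,  1.17126904],
       [ 0.        ,  0.        ,  0.        ,  1.        ]]), 'P': (480, 640, 3), 'hsv': (480, 640, 3)}
{'time': 0.1, 'qpos': array([-1.47799253e+00,  3.42687538e-01,  1.52490747e+00,  8.79266780e-06,
        1.27537114e+00, -1.45975846e-01]), 'qvel': array([ 0.00092513, -0.00209511, -0.00214997, -0.00121935,  0.00028149,
       -0.00187127]), 'joint_efforts': array([ 1.90997293e-03, -4.32003129e+01, -2.44693583e+01,  7.19164289e-02,
        5.25933795e-02, -3.86007173e-05]), 'tool_pos': array([ 0.12419667, -0.50998949,  0.40410127]), 'tool_rot': array([-3.14023498e+00, -2.08105305e-04,  2.38776931e-01]), 'contact_force': array([-0.89749457, -0.04828669,  0.60499867]), 'torque': array([-0.01605808,  0.0099224 ,  0.03380413]), 'grip_force': 0.0, 'opening': 0.09192474593685127}
```

View pics/side0.png

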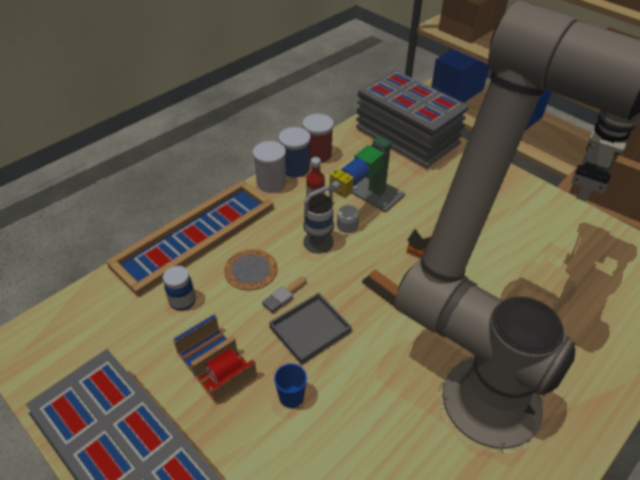

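View pics/top0.png

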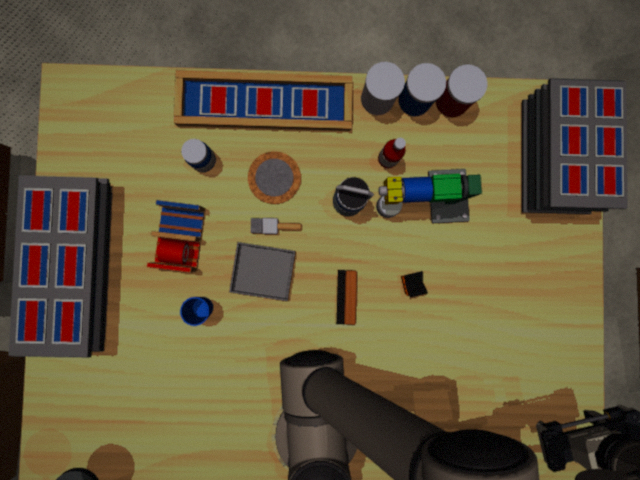

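The side view shows the pot at (319,215) and the collar at (343,182). In the top view the pot is at (352,195), the collar at (394,190), the blue roller at (418,189), the spacer at (447,187), the mat at (275,177), the tray at (263,271), the rack at (180,237) and the cradle at (414,284). Along the bar the order is collar, roller, spacer.

```bash
cat > m.py <<'E'
from h import *
def comps(c,lo,hi,roi,zr=(-.02,.4),amin=15):
    u0,v0,u1,v1=roi; h=c['hsv'].copy()
    m=cv2.inRange(h,lo,hi); k=np.zeros_like(m); k[v0:v1,u0:u1]=1; m=m*k
    z=c['P'][...,2]; m[~((z>zr[0])&(z<zr[1]))]=0
    n,l,s,ce=cv2.connectedComponentsWithStats(m)
    i=1+np.argmax(s[1:,4]); return l==i
def rep(name,c,m):
    p=c['P'][m]; v,u=np.nonzero(m)
    print(name,m.sum(),'px',u.mean().round(1),v.mean().round(1),'med',np.nanmedian(p,0).round(4),'min',np.nanpercentile(p,3,axis=0).round(4),'max',np.nanpercentile(p,97,axis=0).round(4))
E
python3 - <<'E'
from m import *
C={}
for n in('side','top'):
    d=np.load('/tmp/%s.npz'%n); C[n]={k:d[k] for k in d}
t,s=C['top'],C['side']
print('table',[t['P'][v,u].round(4) for u,v in((230,350),(480,300),(120,120))],[s['P'][v,u].round(4) for u,v in((200,330),(340,280))])
for n,c,rois in(('top',t,dict(y=(375,165,410,215),b=(395,165,440,210),g=(430,160,470,210),post=(465,165,490,205),tray=(225,235,300,305),mat=(240,145,310,210),bl=(155,195,210,240),red=(150,230,205,275),cr=(398,268,430,302))),
  ('side',s,dict(y=(325,165,358,200),b=(340,150,372,190),g=(355,140,386,178),post=(370,135,395,200),tray=(265,290,355,365),mat=(220,245,282,292),bl=(170,312,240,368),red=(195,340,260,400),cr=(400,225,432,260)))):
    H=dict(y=((22,100,50),(35,255,255)),b=((100,130,40),(125,255,255)),g=((50,100,40),(80,255,255)),post=((50,40,20),(95,255,140)),tray=((0,0,30),(179,60,130)),mat=((3,80,60),(19,255,200)),bl=((100,100,30),(125,255,255)),red=((0,180,60),(6,255,255)),cr=((0,0,0),(14,255,255)))
    for k in rois: 
        try: rep(n+' '+k,c,comps(c,*H[k],rois[k],zr=(.03 if k=='cr' else .003,.4)))
        except Exception as e: print(k,e)
# top-view height slices
def sl(n,roi,z0,z1):
    u0,v0,u1,v1=roi; p=t['P'][v0:v1,u0:u1].reshape(-1,3); p=p[(p[:,2]>z0)&(p[:,2]<z1)]
    if len(p)<5: print(n,len(p));return
    r=cv2.minAreaRect((p[:,:2]*1000).astype(np.float32)); print(n,len(p),'mean',p.mean(0).round(4),'rect',np.round(r[0],1),np.round(r[1],1),round(r[2],1))
sl('handle',(325,165,380,220),.17,.22); sl('lid',(325,165,380,220),.14,.16); sl('mat',(240,145,310,210),.002,.008)
sl('traywall',(222,235,302,306),.015,.035); sl('traytop',(222,235,302,306),.002,.04);sl('rack top',(145,195,215,280),.05,.075);sl('cradle',(395,265,435,305),.03,.07);sl('post',(455,160,490,210),.18,.21)
sl('coll',(380,165,410,215),.14,.2);sl('roll',(400,165,440,215),.14,.2);sl('bottle',(375,130,415,170),.1,.2);sl('brush',(245,210,310,240),.01,.05);sl('jar',(175,130,225,180),.08,.12)
E
python3 - <<'E'
import cv2
t=cv2.imread('pics/top0.png')[120:320,140:500]; s=cv2.imread('pics/side0.png')[130:410,150:450]
o=cv2.resize(t[50:110,180:360],None,fx=4.4,fy=4.4,interpolation=cv2.INTER_CUBIC); q=cv2.resize(s[0:130,140:300],None,fx=2.5,fy=2.5,interpolation=cv2.INTER_CUBIC)
import numpy as np
can=np.zeros((600,800,3),np.uint8); can[:264,:792]=o; can[270:270+325,:400]=q
r=cv2.resize(t[70:200,0:170],(390,298)); can[270:568,405:795]=r
cv2.imwrite('pics/crop.png',can)
E
```

```text
table [array([2.085e-01, 2.285e-01, 2.000e-04]), array([ 0.3506, -0.4195,  0.002 ]), array([0.7993, 0.5348, 0.0037])] [array([0.5668, 0.3534, 0.0502]), array([ 0.4694, -0.0137, -0.001 ])]
top y 395 px 393.9 189.5 med [ 0.6075 -0.1545  0.185 ] min [ 0.5806 -0.171   0.1584] max [ 0.6334 -0.1392  0.189 ]
top b 666 px 417.8 189.0 med [ 0.6094 -0.208   0.1845] min [ 0.586  -0.2379  0.1698] max [ 0.6363 -0.1793  0.1901]
top g 712 px 447.0 186.2 med [ 0.6178 -0.2736  0.1854] min [ 0.591  -0.3046  0.1791] max [ 0.6454 -0.2441  0.1888]
top post 257 px 473.6 184.5 med [ 0.621  -0.33    0.1941] min [ 0.6007 -0.3436  0.1889] max [ 0.6428 -0.3178  0.1971]
top tray 2398 px 261.9 271.3 med [0.4125 0.1526 0.0059] min [0.3517 0.0801 0.0032] max [0.4752 0.2212 0.0264]
top mat 680 px 274.2 178.1 med [0.6531 0.1262 0.0048] min [0.5963 0.0633 0.0031] max [0.7211 0.1912 0.0086]
top bl 334 px 181.0 221.5 med [0.5365 0.3646 0.0087] min [0.5236 0.3152 0.0047] max [0.548  0.4134 0.0132]
top red 862 px 170.7 255.3 med [0.4473 0.3734 0.0611] min [0.415  0.3293 0.0069] max [0.488  0.422  0.0699]
top cr 13 px 405
[... 1415 characters left out ...]
2.6
traytop 3201 mean [0.4131 0.152  0.0078] rect [416.2 153.6] [181.7 205.5] 1.5
rack top 1241 mean [0.4781 0.3675 0.0612] rect [496.2 366.6] [110.6 168. ] 84.2
cradle 388 mean [ 0.3895 -0.2389  0.0426] rect [ 390.5 -239.6] [58.6 46.5] 14.3
post 542 mean [ 0.6195 -0.3181  0.1902] rect [ 618.9 -319. ] [54.3 57.5] 0.8
coll 696 mean [ 0.6063 -0.1597  0.1793] rect [ 607.8 -158.5] [56.6 66.7] 4.0
roll 1012 mean [ 0.6096 -0.2131  0.1813] rect [ 612.1 -214.7] [56.9 97.8] 4.8
bottle 388 mean [ 0.7122 -0.1671  0.1281] rect [ 714.9 -169.1] [50.3 46.3] 51.9
brush 609 mean [0.53   0.1291 0.018 ] rect [530.5 118.2] [ 41.7 129.2] 1.4
jar 521 mean [0.6993 0.3127 0.0989] rect [700.1 313.4] [57.9 58.6] 71.4
```

View pics/crop.png

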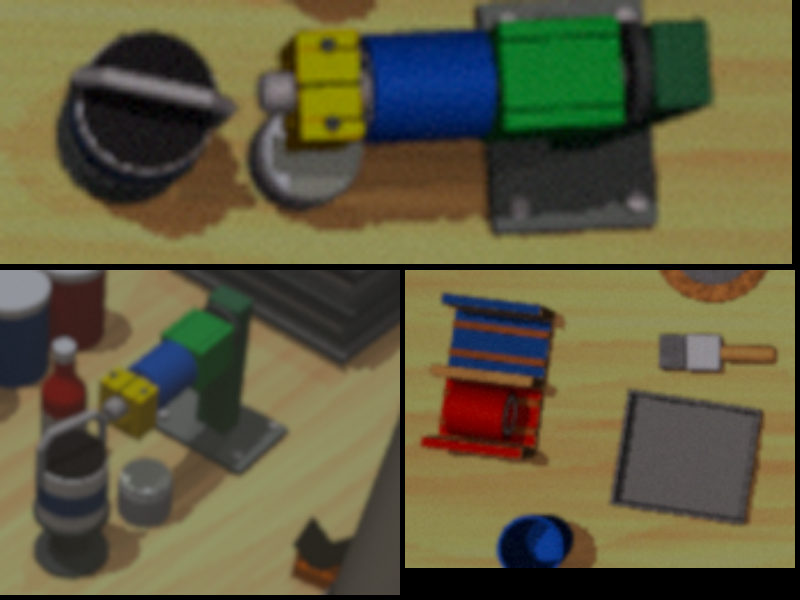

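Depth agrees across the two views and with the given sizes: tray 150x130, rack 168x110, handle top at about 0.19. Bar yaw is about 5°, handle yaw about -11°. I'll move above the pot handle.

Call:
{"fn": "arm_command", "kwargs": {"xyz": [[16,15,0],[16,15,0],[32,29.3,0],[32,29.3,0],[32,29.3,0],[32,29.3,0],[32,29.3,0],[32,29.3,0],[32,29.3,0],[32,29.3,0],[32,29.3,0],[32,29.3,0],[32,29.3,0],[32,29.3,0],[32,29.3,0],[16,15,0],[16,15,0],[0,0,0],[0,0,0]], "spin": [3.8,3.8,3.8,3.8,3.8,3.8,3.8,3.8,3.8,3.8,3.8,3.8,3.8,3.8,3.8,3.8,3.8,0,0], "jaw": 1, "squeeze": 25}}

```text
time: 2.0
tool_pos: [0.6041, -0.0691, 0.404]
tool_rot: [-3.14, 0.0, 1.366]
contact_force: [-1.5, -0.9, 0.5]
opening: 0.0919
grip_force: 0.0
```

Run:
```python
from m import *
C={n:grab(n) for n in('top','side')}
t,s=C['top'],C['side']
for n,c,roi in(('top',t,(395,262,435,308)),('side',s,(395,222,445,268))):
    u0,v0,u1,v1=roi
    cv2.imwrite('pics/cr_%s.png'%n,cv2.resize(c['img'][v0:v1,u0:u1,::-1],None,fx=10,fy=10,interpolation=cv2.INTER_CUBIC))
a=cv2.imread('pics/cr_top.png');b=cv2.imread('pics/cr_side.png')
o=np.zeros((500,800,3),np.uint8);o[:460,:400]=a;o[:460,400:800]=cv2.resize(b,(400,460));cv2.imwrite('pics/cr.png',o)
P=np.concatenate([t['P'][262:308,395:435].reshape(-1,3),s['P'][222:268,395:445].reshape(-1,3)])
P=P[(abs(P[:,0]-.39)<.06)&(abs(P[:,1]+.24)<.06)]
for z0,z1 in((.012,.06),(.043,.06),(.03,.04),(.012,.025)):
    p=P[(P[:,2]>z0)&(P[:,2]<z1)]; r=cv2.minAreaRect((p[:,:2]*1000).astype(np.float32)); print(z0,len(p),p.mean(0).round(4),np.round(r[0],1),np.round(r[1],1),round(r[2],1))
# plane fit of V faces: normals from gradient using top view
p=t['P'][262:308,395:435]; du=np.gradient(p,axis=1);dv=np.gradient(p,axis=0)
k=(p[...,2]>.02)&(p[...,2]<.052)
nrm=np.cross(du,dv);nrm/=np.linalg.norm(nrm,axis=2,keepdims=True);nrm*=np.sign(nrm[...,2:])
q=nrm[k&(nrm[...,2]>.55)&(nrm[...,2]<.85)]; print(len(q),np.degrees(np.arctan2(q[:,1],q[:,0])).round(0).astype(int)[:60])
print(observe()['tool_pos'],observe()['tool_rot'],observe()['qpos'])
```

```text
0.012 477 [ 0.389  -0.2376  0.0393] [ 390.5 -239.9] [58.6 51.5] 14.1
0.043 203 [ 0.3898 -0.2393  0.0483] [ 390.5 -240.2] [58.6 46.9] 14.1
0.03 146 [ 0.3882 -0.2392  0.0347] [ 390.5 -239.2] [46.9 45.6] 14.7
0.012 36 [ 0.3832 -0.221   0.0209] [ 395.1 -230. ] [41.4 55.7] 40.9
195 [ -17 -156  -45   94  -12 -159 -179 -147  -18  161 -131 -135  135  178
 -128   46  153 -155  114 -118 -156  180 -126  167  137 -140  165  154
 -142 -157 -160 -169  178 -141  158  133  -85 -170 -127 -162 -164  163
 -141 -165 -179 -130  151  170 -154  172  175 -121 -170  -89 -180  162
 -112 -144  151 -133]
[ 0.60367155 -0.06986478  0.40453531] [-3.14082024e+00  3.28507979e-04  1.36467009e+00] [-2.41191208e-01  4.96250959e-01  1.28126409e+00 -3.63057953e-04
  1.36483803e+00 -3.49904650e-02]
```

View pics/cr.png

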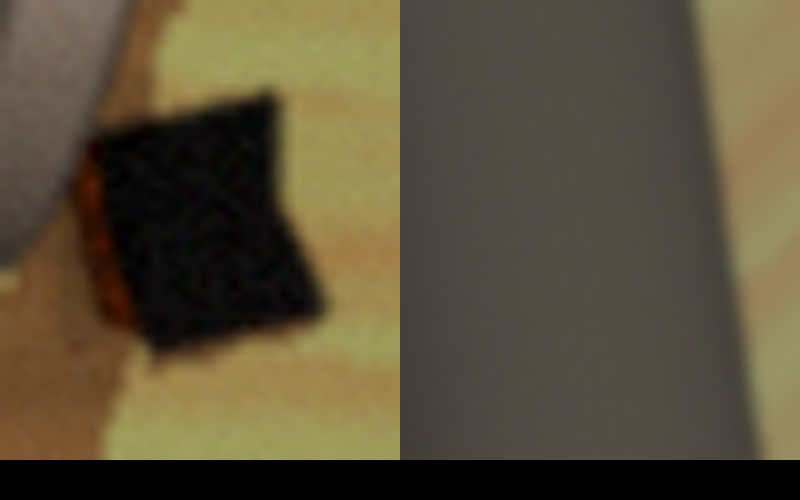

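The top crop shows the cradle with its V open at the right end (285,205), so the groove runs along y with yaw about +14°, centred at (0.390, -0.2395). Next: descend and grip the handle.

Call:
{"fn": "arm_command", "kwargs": {"xyz": [[0,0,-15],[-0.5,0.5,-15],[-0.5,0.5,-15],[0,0,-12],[0,0,0],[0,0,0]], "spin": [0.5,0,0,0,0,0]}}

```text
time: 2.7
tool_pos: [0.6031, -0.0687, 0.3481]
tool_rot: [3.141, 0.0, 1.374]
contact_force: [0.2, -1.5, 0.5]
opening: 0.0917
grip_force: 0.0
```

Call:
{"fn": "arm_command", "kwargs": {"xyz": [[0,0,0],[0,0,0],[0,0,0],[0,0,0],[0,0,0],[0,0,0],[0,0,0],[0,0,0]], "spin": [0,0,0,0,0,0,0,0], "jaw": -1, "squeeze": 35}}

```text
time: 3.5
tool_pos: [0.6032, -0.0682, 0.3477]
tool_rot: [3.142, 0.0, 1.375]
contact_force: [-0.8, -0.2, -0.5]
opening: 0.0323
grip_force: 0.0
```

Call:
{"fn": "arm_command", "kwargs": {"xyz": [[0,0,0],[0,0,0],[0,0,0],[0,0,0],[0,0,0]], "spin": [0,0,0,0,0]}}

```text
time: 4.0
tool_pos: [0.6034, -0.0683, 0.3479]
tool_rot: [3.141, 0.0, 1.375]
contact_force: [1.5, -0.6, 0.2]
opening: 0.009
grip_force: 35.0
```

Call:
{"fn": "arm_command", "kwargs": {"xyz": [[0,0,3],[0,0,5],[0,0,8],[0,0,8],[0,0,0]], "spin": [0,0,0,0,0]}}

```text
time: 4.5
tool_pos: [0.6035, -0.0682, 0.3735]
tool_rot: [3.139, 0.0, 1.375]
contact_force: [0.2, 0.3, -6.0]
opening: 0.0086
grip_force: 35.0
```

Call:
{"fn": "arm_command", "kwargs": {"xyz": [[2,6,4],[3,12,4],[6,20,0],[6,20,0],[6,20,0],[6,20,0],[6,20,0],[6,20,0],[6,20,0],[4,20,0],[3,12,0],[1,6,0],[0,0,0],[0,0,0]], "spin": [0,0,0,0,0,0,0,0,0,0,0,0,0,0]}}

```text
time: 5.9
tool_pos: [0.6581, 0.1273, 0.3797]
tool_rot: [-3.141, 0.001, 1.375]
contact_force: [-0.4, -0.2, -4.8]
opening: 0.0093
grip_force: 35.0
```

Call:
{"fn": "arm_command", "kwargs": {"xyz": [[0,0,-12],[0,0,-18],[0,0,-18],[0,0,-18],[0,0,-12],[0,0,-8],[0,0,-5],[0,0,-3],[0,0,0],[0,0,0]], "spin": [0,0,0,0,0,0,0,0,0,0]}}

```text
time: 6.9
tool_pos: [0.6584, 0.1279, 0.2864]
tool_rot: [3.14, -0.0, 1.375]
contact_force: [-0.5, -0.1, -4.9]
opening: 0.0088
grip_force: 35.0
```

Call:
{"fn": "arm_command", "kwargs": {"xyz": [[0,0,-2],[0,0,-1],[0,0,-1],[0,0,-1],[0,0,0],[0,0,0]], "spin": [0,0,0,0,0,0]}}

```text
time: 7.5
tool_pos: [0.6585, 0.1277, 0.2816]
tool_rot: [3.14, -0.0, 1.375]
contact_force: [0.8, -1.3, -0.2]
opening: 0.0087
grip_force: 35.0
```

Call:
{"fn": "arm_command", "kwargs": {"xyz": [[0,0,0],[0,0,0],[0,0,0],[0,0,0],[0,0,0],[0,0,10],[0,0,20],[0,0,30],[0,0,30],[0,0,20]], "spin": [0,0,0,0,0,0,0,0,0,0], "jaw": 1}}

```text
time: 8.5
tool_pos: [0.6582, 0.1278, 0.3943]
tool_rot: [3.138, -0.001, 1.375]
contact_force: [-0.8, 0.7, 0.3]
opening: 0.0844
grip_force: 0.0
```

Call:
{"fn": "arm_command", "kwargs": {"xyz": [[-3,-15,0],[-6,-33,0],[-6,-33,0],[-6,-33,0],[-6,-33,0],[-6,-33,0],[-6,-33,0],[-6,-33,0],[-4,-22,0],[-2,-15,0],[0,0,0],[0,0,0]], "spin": [1.6,1.6,1.6,1.6,1.6,1.6,1.6,1.6,1.6,1.6,0,0]}}

```text
time: 9.7
tool_pos: [0.6072, -0.155, 0.3913]
tool_rot: [3.141, -0.0, 1.653]
contact_force: [-0.8, -0.2, 0.2]
opening: 0.0916
grip_force: 0.0
```

Run:
```python
from m import *
s=grab('side'); t=grab('top'); save(s,'side1.png')
def r(n,c,roi,z0,z1):
    u0,v0,u1,v1=roi; p=c['P'][v0:v1,u0:u1].reshape(-1,3); p=p[(p[:,2]>z0)&(p[:,2]<z1)]
    q=cv2.minAreaRect((p[:,:2]*1000).astype(np.float32)); print(n,len(p),p.mean(0).round(4),np.round(q[0],1),np.round(q[1],1),round(q[2],1))
r('pot lid',t,(240,130,310,210),.07,.1); r('handle',t,(240,130,310,210),.105,.14)
print(observe()['tool_pos'],np.degrees(observe()['tool_rot']))
```

```text
pot lid 619 [0.6535 0.1266 0.0828] [656.2 126.1] [73.1 73.7] 47.5
handle 151 [0.6563 0.1257 0.1225] [657.1 126.4] [83.   9.9] 78.5
[ 0.60735292 -0.15419193  0.39108401] [ 1.79971963e+02 -1.14252588e-02  9.48050689e+01]
```

View pics/side1.png

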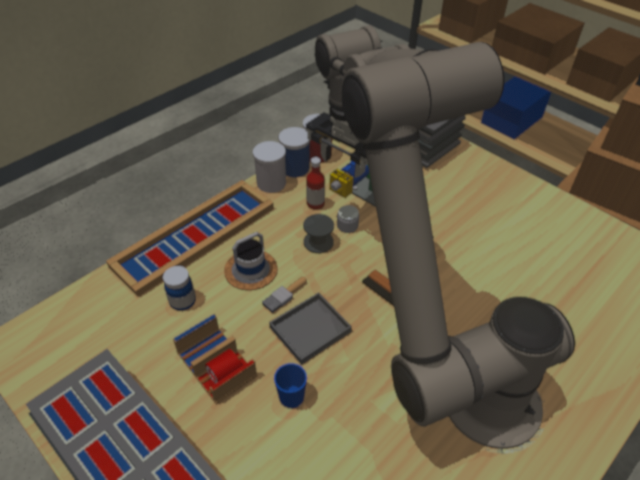

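The pot stands upright at the centre of the mat at (250,262), and the gripper is above the collar.

Call:
{"fn": "arm_command", "kwargs": {"xyz": [[0,0,-12],[0,0,-20],[0,0,-15],[0,0,-10],[0,0,-5],[0,0,0],[0,0,0]], "spin": [0,0,0,0,0,0,0]}}

```text
time: 10.5
tool_pos: [0.6074, -0.1551, 0.3293]
tool_rot: [3.141, 0.0, 1.654]
contact_force: [0.6, 0.1, -0.0]
opening: 0.0922
grip_force: 0.0
```

Call:
{"fn": "arm_command", "kwargs": {"xyz": [[0,0,0],[0,0,0],[0,0,0],[0,0,0],[0,0,0],[0,0,0],[0,0,0]], "spin": [0,0,0,0,0,0,0], "jaw": -1, "squeeze": 25}}

```text
time: 11.2
tool_pos: [0.6073, -0.1552, 0.3289]
tool_rot: [3.141, 0.0, 1.654]
contact_force: [0.7, -0.2, 0.2]
opening: 0.0558
grip_force: 25.0
```

Call:
{"fn": "arm_command", "kwargs": {"xyz": [[0,0,3],[0,0,3],[0,0,0]], "spin": [0,0,0]}}

```text
time: 11.5
tool_pos: [0.6072, -0.1552, 0.335]
tool_rot: [3.141, 0.0, 1.654]
contact_force: [0.5, 0.8, -2.0]
opening: 0.0557
grip_force: 25.0
```

Call:
{"fn": "arm_command", "kwargs": {"xyz": [[-0.4,5,0],[-0.9,10,0],[-0.9,10,0],[-0.9,10,0],[-0.9,10,0],[-0.9,10,0],[-0.9,10,0],[-0.9,10,0],[-0.4,5,0],[0,0,0]], "spin": [0,0,0,0,0,0,0,0,0,0]}}

```text
time: 12.5
tool_pos: [0.6001, -0.0744, 0.3348]
tool_rot: [3.142, -0.0, 1.655]
contact_force: [-0.2, 0.4, -2.6]
opening: 0.0559
grip_force: 25.0
```

Call:
{"fn": "arm_command", "kwargs": {"xyz": [[-6,10,0],[-12,17,0],[-16,23,0],[-16,23,0],[-16,23,0],[-16,23,0],[-16,23,0],[-16,23,0],[-16,23,0],[-16,23,0],[-16,23,0],[-12,17,0],[-12,9,0],[-6,4,0],[0,0,0]], "spin": [-1,-1,-1,-1,-1,-1,-1,-1,-1,-1,-1,-1,0,0,0]}}

```text
time: 14.0
tool_pos: [0.4077, 0.1888, 0.3348]
tool_rot: [3.141, 0.0, 1.446]
contact_force: [0.1, 0.2, -2.6]
opening: 0.0558
grip_force: 25.0
```

Call:
{"fn": "arm_command", "kwargs": {"xyz": [[0,0,-12],[0,0,-20],[0,0,-22],[0,0,-22],[0,0,-20],[0,0,-14],[0,0,-8],[0,0,-5],[0,0,-3],[0,0,-2],[0,0,0],[0,0,0]], "spin": [0,0,0,0,0,0,0,0,0,0,0,0]}}

```text
time: 15.2
tool_pos: [0.4083, 0.1889, 0.2071]
tool_rot: [3.141, -0.0, 1.445]
contact_force: [0.2, 0.6, -2.3]
opening: 0.0559
grip_force: 25.0
```

Call:
{"fn": "arm_command", "kwargs": {"xyz": [[4,0,0],[4,0,0],[0,0,-1],[0,0,-1],[0,0,-1],[0,0,0],[0,0,0]], "spin": [0,0,0,0,0,0,0]}}

```text
time: 15.9
tool_pos: [0.416, 0.1888, 0.2039]
tool_rot: [3.142, 0.0, 1.445]
contact_force: [-0.6, -0.4, 2.3]
opening: 0.0558
grip_force: 25.0
```

Call:
{"fn": "arm_command", "kwargs": {"xyz": [[0,0,0],[0,0,0],[0,0,0],[0,0,0],[0,0,10],[0,0,30],[0,0,40],[0,0,40],[0,0,40],[0,0,30]], "spin": [0,0,0,0,0,0,0,0,0,0], "jaw": 0.6}}

```text
time: 16.9
tool_pos: [0.4158, 0.1887, 0.3971]
tool_rot: [3.138, -0.001, 1.445]
contact_force: [0.7, -0.0, -0.3]
opening: 0.0731
grip_force: 0.0
```

Call:
{"fn": "arm_command", "kwargs": {"xyz": [[10,-20,0],[18,-36,0],[18,-36,0],[18,-36,0],[18,-36,0],[18,-36,0],[18,-36,0],[18,-36,0],[18,-36,0],[18,-36,0],[14,-30,0],[8,-20,0],[1,-3,0],[0,0,0]], "spin": [1,1,1,1,1,1,1,1,1,1,1,1,0,0], "jaw": 1}}

```text
time: 18.3
tool_pos: [0.6108, -0.2084, 0.3938]
tool_rot: [-3.141, -0.001, 1.653]
contact_force: [-0.9, 1.2, -0.5]
opening: 0.0917
grip_force: 0.0
```

Run:
```python
from m import *
s=grab('side'); t=grab('top'); save(s,'side2.png'); save(t,'top2.png')
o=np.hstack([cv2.resize(t['img'][145:310,140:300],(400,412)),cv2.resize(s['img'][130:380,165:400],(400,425))[:412]]);cv2.imwrite('pics/c2.png',o[...,::-1])
rep('collar',t,comps(t,(22,100,50),(35,255,255),(220,230,310,310)))
rep('roller',s,comps(s,(100,130,40),(125,255,255),(335,150,375,195),zr=(.12,.2)))
rep('sp',s,comps(s,(50,100,40),(80,255,255),(345,130,395,185),zr=(.12,.2)))
rep('roller',t,comps(t,(100,130,40),(125,255,255),(380,160,450,215),zr=(.12,.2)))
```

```text
collar 1476 px 264.1 240.2 med [ 4.945e-01  1.469e-01 -2.000e-04] min [ 0.4608  0.037  -0.0042] max [0.5188 0.2601 0.0041]
roller 324 px 357.0 168.7 med [ 0.5987 -0.2075  0.1839] min [ 0.583  -0.2379  0.1649] max [ 0.6229 -0.179   0.1915]
sp 107 px 362.9 154.8 med [ 0.6247 -0.2574  0.1866] min [ 0.6013 -0.2776  0.1829] max [ 0.6412 -0.2423  0.1897]
roller 190 px 408.1 186.9 med [ 0.6175 -0.1854  0.1839] min [ 0.5857 -0.2015  0.1692] max [ 0.6362 -0.1773  0.19  ]
```

View pics/c2.png

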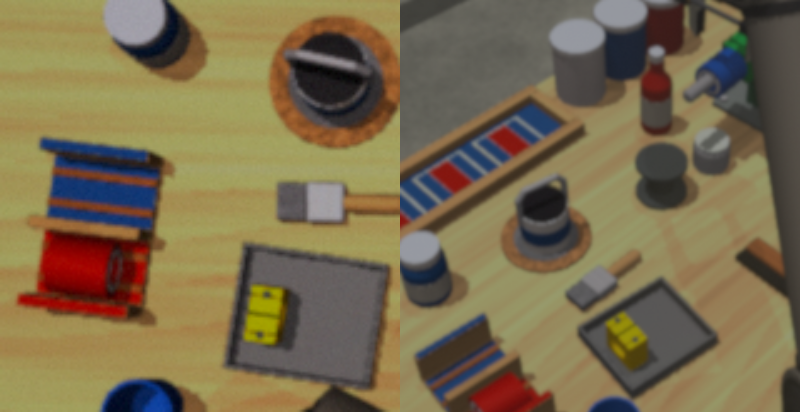

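The collar lies flat in the tray, at (265,315) in the left panel. The roller has not moved, so I'll grip it.

Call:
{"fn": "arm_command", "kwargs": {"xyz": [[0,0,-12],[0,0,-20],[0,0,-17],[0,0,-10],[0,0,-5],[0,0,-3],[0,0,0]], "spin": [0,0,0,0,0,0,0]}}

```text
time: 19.1
tool_pos: [0.6112, -0.2081, 0.3269]
tool_rot: [3.141, 0.0, 1.654]
contact_force: [-0.2, 0.2, 0.6]
opening: 0.092
grip_force: 0.0
```

Call:
{"fn": "arm_command", "kwargs": {"xyz": [[0,0,0],[0,0,0],[0,0,0],[0,0,0],[0,0,0],[0,0,0],[0,0,0],[0,0,2.5],[0,0,2.5],[0,0,0]], "spin": [0,0,0,0,0,0,0,0,0,0], "jaw": -1, "squeeze": 25}}

```text
time: 20.1
tool_pos: [0.611, -0.2082, 0.3319]
tool_rot: [-3.142, 0.0, 1.654]
contact_force: [0.6, 0.3, -2.5]
opening: 0.0579
grip_force: 25.0
```

Held (opening 58 mm). Slide off about 140 mm.

Call:
{"fn": "arm_command", "kwargs": {"xyz": [[-0.4,5,0],[-0.9,10,0],[-1.1,13,0],[-1.1,13,0],[-1.1,13,0],[-1.1,13,0],[-1.1,13,0],[-1.1,13,0],[-1.1,13,0],[-1.1,13,0],[-1.1,13,0],[-0.9,10,0],[-0.2,3,0],[0,0,0]], "spin": [0,0,0,0,0,0,0,0,0,0,0,0,0,0]}}

```text
time: 21.5
tool_pos: [0.5988, -0.0627, 0.3318]
tool_rot: [3.141, 0.0, 1.655]
contact_force: [-0.1, -0.3, -2.2]
opening: 0.0584
grip_force: 25.0
```

Call:
{"fn": "arm_command", "kwargs": {"xyz": [[-10,0,0],[-20,0,0],[-25,0,0],[-20,-10,0],[-18,-20,0],[-18,-24,0],[-18,-24,0],[-18,-24,0],[-18,-24,0],[-18,-24,0],[-14,-15,0],[-8,-9,0],[-4,-3,0],[0,0,0]], "spin": [0,0,1,1,1,1,1,1,1,1,1.2,0,0,0]}}

```text
time: 22.9
tool_pos: [0.3897, -0.2404, 0.3318]
tool_rot: [3.141, 0.0, 1.813]
contact_force: [0.1, -0.5, -1.0]
opening: 0.058
grip_force: 25.0
```

Call:
{"fn": "arm_command", "kwargs": {"xyz": [[0,0,-12],[0,0,-20],[0,0,-20],[0,0,-16],[0,0,-8],[0,0,-4],[0,0,0]], "spin": [0,0,0,0,0,0,0]}}

```text
time: 23.6
tool_pos: [0.3901, -0.24, 0.2517]
tool_rot: [3.142, -0.0, 1.815]
contact_force: [-0.6, -0.1, -2.0]
opening: 0.0578
grip_force: 25.0
```

Call:
{"fn": "arm_command", "kwargs": {"xyz": [[0,0,-5],[0,0,-4],[0,0,-3],[0,0,-2],[0,0,-1.5],[0,0,0],[0,0,0]], "spin": [0,0,0,0,0,0,0]}}

```text
time: 24.3
tool_pos: [0.3901, -0.2403, 0.2367]
tool_rot: [3.14, 0.001, 1.815]
contact_force: [0.6, 2.6, 3.2]
opening: 0.0586
grip_force: 25.0
```

Call:
{"fn": "arm_command", "kwargs": {"xyz": [[0,0,-1],[0,0,0],[0,0,0],[0,0,0],[0,0,0],[0,0,0],[0,0,20],[0,0,30],[0,0,40],[0,0,0]], "spin": [0,0,0,0,0,0,0,0,0,0], "jaw": 1}}

```text
time: 25.3
tool_pos: [0.3908, -0.241, 0.3296]
tool_rot: [3.136, 0.008, 1.815]
contact_force: [0.1, -0.5, -0.9]
opening: 0.0914
grip_force: 0.0
```

Run:
```python
from m import *
t=grab('top');s=grab('side'); 
o=np.hstack([cv2.resize(t['img'][240:330,370:460],(400,400)),cv2.resize(s['img'][150:290,340:480],(400,400))]);cv2.imwrite('pics/c3.png',o[...,::-1])
for c,r in((t,(385,255,450,320)),(s,(385,200,450,270))):
    try:
        m=comps(c,(100,120,30),(125,255,255),r,zr=(.05,.12)); rep('r',c,m); p=c['P'][m]; q=cv2.minAreaRect((p[:,:2]*1000).astype(np.float32)); print(q)
    except Exception as e: print(e)
```

```text
r 350 px 414.1 285.4 med [ 0.3892 -0.2243  0.0922] min [ 0.3642 -0.2434  0.0529] max [ 0.4147 -0.2083  0.0989]
((388.9253845214844, -227.35877990722656), (52.717796325683594, 36.667510986328125), 13.561689376831055)
attempt to get argmax of an empty sequence
```

View pics/c3.png

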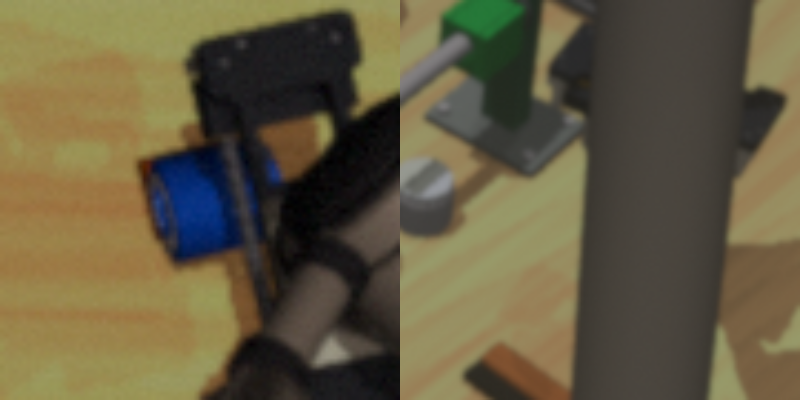

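The roller lies level in the cradle: top at 0.098, yaw about 13.6°. I'll turn the gripper and take it by the ends.

Call:
{"fn": "arm_command", "kwargs": {"xyz": [[0,0,0],[0,0,0],[0,0,0],[0,0,0],[0,0,0],[0,0,0],[0,0,0],[0,0,0],[0,0,0],[0,0,0],[0,0,0],[0,0,0],[0,0,0],[0,0,0]], "spin": [4,8,8,8,8,8,8,8,8,8,8,6,0,0]}}

```text
time: 26.8
tool_pos: [0.3896, -0.24, 0.3243]
tool_rot: [3.14, -0.001, -2.9]
contact_force: [0.6, 1.1, 0.0]
opening: 0.0919
grip_force: 0.0
```

Call:
{"fn": "arm_command", "kwargs": {"xyz": [[0,0,-15],[0,0,-22],[0,0,-22],[0,0,-15],[0,0,-8],[0,0,-4],[0,0,0]], "spin": [0,0,0,0,0,0,0]}}

```text
time: 27.5
tool_pos: [0.3898, -0.2402, 0.2391]
tool_rot: [3.141, -0.0, -2.898]
contact_force: [-1.1, 0.2, 0.9]
opening: 0.0918
grip_force: 0.0
```

Call:
{"fn": "arm_command", "kwargs": {"xyz": [[0,0,0],[0,0,0],[0,0,0],[0,0,0],[0,0,0],[0,0,0],[0,0,0],[0,0,0]], "spin": [0,0,0,0,0,0,0,0], "jaw": -1, "squeeze": 25}}

```text
time: 28.3
tool_pos: [0.3899, -0.2402, 0.2395]
tool_rot: [-3.141, 0.0, -2.898]
contact_force: [-0.3, 0.5, 4.7]
opening: 0.0619
grip_force: 25.0
```

Call:
{"fn": "arm_command", "kwargs": {"xyz": [[0,0,5],[0,0,10],[0,0,20],[0,0,30],[0,0,20],[0,0,10],[0,0,0]], "spin": [0,0,0,0,0,0,0]}}

```text
time: 29.0
tool_pos: [0.3899, -0.2403, 0.3355]
tool_rot: [-3.139, 0.002, -2.898]
contact_force: [-0.0, 0.1, -2.0]
opening: 0.0619
grip_force: 25.0
```

Call:
{"fn": "arm_command", "kwargs": {"xyz": [[4,15,0],[7,28,0],[8,34,0],[8,34,0],[8,34,0],[8,34,0],[8,34,0],[8,34,0],[8,34,0],[8,34,0],[8,34,0],[8,34,0],[8,34,0],[8,34,0],[8,34,0],[8,34,0],[8,34,0],[7,28,0],[5,15,0],[2,7,0]], "spin": [-1,-1,-1,-1,-1,-1,-1,-1,-1,-1,-1,-1,-1,-1,-1,-1,-1,-1,-1,-0.8]}}

```text
time: 31.0
tool_pos: [0.5346, 0.3642, 0.332]
tool_rot: [-3.14, -0.003, 3.041]
contact_force: [-0.3, -0.6, -1.7]
opening: 0.0613
grip_force: 25.0
```

Call:
{"fn": "arm_command", "kwargs": {"xyz": [[0,0,-10],[0,0,-15],[0,0,-10],[0,0,0],[0,0,0]], "spin": [0,0,0,0,0]}}

```text
time: 31.5
tool_pos: [0.5349, 0.3622, 0.2991]
tool_rot: [-3.141, -0.001, 3.039]
contact_force: [0.3, -0.5, -1.9]
opening: 0.0619
grip_force: 25.0
```

Run:
```python
from m import *
t=grab('top');s=grab('side'); 
o=np.hstack([cv2.resize(t['img'][180:290,130:240],(400,400)),cv2.resize(s['img'][290:410,150:270],(400,400))]);cv2.imwrite('pics/c4.png',o[...,::-1])
d=np.load('/tmp/top.npz')['P']; e=np.load('/tmp/side.npz')['P']
R=lambda a:np.array([[np.cos(a),-np.sin(a)],[np.sin(a),np.cos(a)]])
a=np.radians(-5.8)
for n,P in(('top',d[195:280,145:215]),('side',e[300:410,160:265])):
    p=P.reshape(-1,3); p=p[(p[:,2]>.056)&(p[:,2]<.064)]; q=(p[:,:2]-[.4962,.3666])@R(a)
    print(n,[ (len(w),w[:,0].min().round(4) if len(w) else 0,np.percentile(w[:,0],[5,50,95]).round(4) if len(w) else 0) for w in (q[abs(q[:,0]-x0)<.013] for x0 in(-.078,0,.078))], 'y',np.percentile(q[:,1],[1,99]).round(4))
    for x0 in(0,.078):
        w=q[abs(q[:,0]-x0)<.013]; print(x0,'slope deg',np.degrees(np.polyfit(w[:,1],w[:,0],1)[0]).round(2)) if len(w)>10 else 0
for c,r,n in((t,(130,180,240,260),'t'),(s,(150,290,270,400),'s')):
    m=comps(c,(100,120,30),(125,255,255),r,zr=(.09,.2)); rep(n,c,m)
    p=c['P'][m]; p=p[p[:,2]>np.nanpercentile(p[:,2],60)]; print(p.mean(0))
    q=cv2.minAreaRect((p[:,:2]*1000).astype(np.float32)); print(q)
print(observe()['tool_pos'],np.degrees(observe()['tool_rot']))
```

```text
top [(207, np.float64(-0.084), array([-0.0834, -0.078 , -0.0726])), (197, np.float64(-0.0061), array([-0.0054,  0.    ,  0.0053])), (194, np.float64(0.0716), array([0.0724, 0.0778, 0.083 ]))] y [-0.0528  0.0535]
0 slope deg -0.25
0.078 slope deg 0.03
side [(267, np.float64(-0.0842), array([-0.0831, -0.0776, -0.0711])), (252, np.float64(-0.0073), array([-0.0055, -0.0002,  0.0066])), (227, np.float64(0.0712), array([0.0725, 0.0777, 0.0851]))] y [-0.051   0.0557]
0 slope deg 0.19
0.078 slope deg 0.03Traceback (most recent call last):
  File "<stdin>", line 13, in <module>
  File "m.py", line 7, in comps
    i=1+np.argmax(s[1:,4]); return l==i
        ~~~~~~~~~^^^^^^^^^
    return _wrapfunc(a, 'argmax', axis=axis, out=out, **kwds)
    return bound(*args, **kwds)
ValueError: attempt to get argmax of an empty sequence
```

View pics/c4.png

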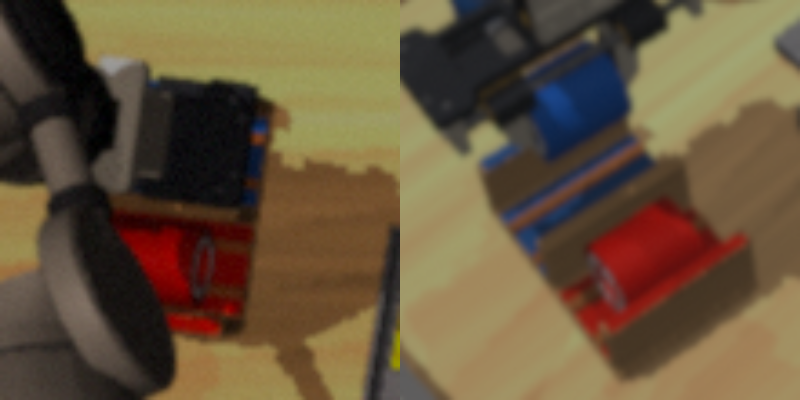

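The roller hangs level above the blue channel, at (585,105) in the side panel. I'll fit its axis from the depth points.

```bash
cat > fit.py <<'E'
from m import *
from scipy.optimize import least_squares
def go(zlo):
    s=grab('side'); m=comps(s,(100,120,30),(125,255,255),(150,285,270,400),zr=(zlo,.2)); rep('s',s,m)
    p=s['P'][cv2.erode(m.astype(np.uint8),np.ones((3,3)))>0]
    a=np.radians(-5.8); o=np.array([.535,.3627]); q=np.c_[(p[:,:2]-o)@np.array([[np.cos(a),-np.sin(a)],[np.sin(a),np.cos(a)]]),p[:,2]]
    f=lambda v:np.hypot(q[:,0]-v[0]-v[2]*q[:,1],q[:,2]-v[1]-v[3]*q[:,1])-.029
    r=least_squares(f,[0,np.max(q[:,2])-.029,0,0],loss='soft_l1',f_scale=.001); print('x off',r.x[0],'z',r.x[1],'slopes deg',np.degrees(r.x[2:]),'y',np.percentile(q[:,1],[2,98]),len(q),'rms',np.sqrt(np.mean(f(r.x)**2)))
    print(observe()['tool_pos'],np.degrees(observe()['tool_rot']))
E
python3 -c "
from fit import *
go(.09)"
```

```text
s 537 px 203.1 320.7 med [0.5166 0.3644 0.1491] min [0.5065 0.3364 0.125 ] max [0.5339 0.3929 0.1597]
x off 0.002826460072083791 z 0.12902557902754883 slopes deg [-0.13900374 -0.19911795] y [-0.02602373  0.02640442] 404 rms 0.0031267513049842008
[0.53502141 0.36264933 0.30006122] [1.79952439e+02 7.05183897e-02 1.74167587e+02]
```

```bash
sed -i "s/    print(observe/    q=q[abs(f(r.x))<.003]; r=least_squares(f,r.x); q=q[abs(f(r.x))<.002]; r=least_squares(f,r.x); print('refit',r.x[:2],np.degrees(r.x[2:]),len(q),np.sqrt(np.mean(f(r.x)**2)), 'zrange',np.percentile(q[:,2],[2,98]))\n    print(observe/" fit.py; python3 -c "
from fit import *
go(.09)"
```

```text
s 535 px 203.1 320.6 med [0.5164 0.3645 0.1485] min [0.5065 0.3361 0.1264] max [0.5337 0.393  0.1601]
x off -0.03773760866487795 z 0.16600999762918464 slopes deg [-8.80294091 -8.56235633] y [-0.02631009  0.02629663] 401 rms 0.00414787977276833
refit [-0.03773055  0.16680596] [-10.23804096  -9.55079206] 146 0.0010684470033492457 zrange [0.13758127 0.15937336]
[0.53494692 0.36272654 0.3000459 ] [1.79952052e+02 6.68616831e-02 1.74174788e+02]
```

```bash
sed -i "s/\[0,np.max(q\[:,2\])-.029,0,0\]/[0,np.percentile(q[:,2],97)-.029,0,0]/; s/loss='soft_l1',f_scale=.001/loss='soft_l1',f_scale=.002,bounds=([-.012,0,-.05,-.05],[.012,.2,.05,.05])/" fit.py; python3 -c "
from fit import *
go(.09);go(.09)"
```

```text
s 536 px 203.1 320.7 med [0.5161 0.3645 0.1496] min [0.5062 0.3362 0.1266] max [0.5339 0.3933 0.1595]
x off 0.002851846331214504 z 0.1294142894880739 slopes deg [-0.39045117  0.1119768 ] y [-0.02656183  0.02639447] 395 rms 0.0021788630347480404
refit [0.00297913 0.12962659] [-0.06410575  1.28479263] 257 0.0010721435175166684 zrange [0.12903122 0.15830676]
[0.53490523 0.36276817 0.29995479] [1.79957097e+02 5.88279856e-02 1.74178558e+02]
s 533 px 203.2 320.7 med [0.5167 0.3642 0.1488] min [0.5065 0.3363 0.1263] max [0.5334 0.3931 0.1594]
x off 0.002580125656594478 z 0.12921666900814202 slopes deg [0.5691852  0.70818321] y [-0.02633719  0.02595303] 396 rms 0.002121376812253478
refit [0.00248087 0.12913495] [0.2665706  0.91063174] 260 0.0010773240031190271 zrange [0.12980136 0.15839424]
[0.53485857 0.36279461 0.29982616] [1.79964502e+02 4.71559296e-02 1.74182171e+02]
```

Call:
{"fn": "arm_command", "kwargs": {"xyz": [[-2.2,0.2,-5],[0,0,-12],[0,0,-15],[0,0,-8],[0,0,-5],[0,0,-5],[0,0,-5],[0,0,0],[0,0,0]], "spin": [0,0,0,0,0,0,0,0,0]}}

```text
time: 32.7
tool_pos: [0.5327, 0.363, 0.2445]
tool_rot: [3.141, 0.0, 3.04]
contact_force: [0.4, 0.4, -1.9]
opening: 0.0615
grip_force: 25.0
```

Call:
{"fn": "arm_command", "kwargs": {"xyz": [[0,0,-5],[0,0,-6],[0,0,-6],[0,0,-6],[0,0,-4],[0,0,-3],[0,0,-2],[0,0,0],[0,0,0]], "spin": [0,0,0,0,0,0,0,0,0]}}

```text
time: 33.6
tool_pos: [0.5327, 0.363, 0.2124]
tool_rot: [3.141, 0.0, 3.04]
contact_force: [-0.2, 0.2, -2.5]
opening: 0.0616
grip_force: 25.0
```

Call:
{"fn": "arm_command", "kwargs": {"xyz": [[0,0,-1],[0,0,-1],[0,0,0],[0,0,0]], "spin": [0,0,0,0]}}

```text
time: 34.0
tool_pos: [0.5329, 0.363, 0.2114]
tool_rot: [3.141, 0.001, 3.04]
contact_force: [-1.0, -1.8, 5.6]
opening: 0.0618
grip_force: 25.0
```

Call:
{"fn": "arm_command", "kwargs": {"xyz": [[0,0,0],[0,0,0],[0,0,0],[0,0,0],[0,0,10],[0,0,25],[0,0,40],[0,0,40],[0,0,40],[0,0,30]], "spin": [0,0,0,0,0,0,0,0,0,0], "jaw": 0.8}}

```text
time: 35.0
tool_pos: [0.5324, 0.363, 0.3992]
tool_rot: [3.139, 0.003, 3.04]
contact_force: [0.2, 0.1, 0.1]
opening: 0.0824
grip_force: 0.0
```

Call:
{"fn": "arm_command", "kwargs": {"xyz": [[2,-18,0],[4,-30,0],[5,-38,0],[5,-38,0],[5,-38,0],[5,-38,0],[5,-38,0],[5,-38,0],[5,-38,0],[5,-38,0],[5,-38,0],[5,-38,0],[5,-38,0],[5,-38,0],[5,-38,0],[5,-38,0],[5,-30,0],[3,-18,0],[1,-9,0],[0,0,0]], "spin": [-4.4,-4.4,-4.4,-4.4,-4.4,-4.4,-4.4,-4.4,-4.4,-4.4,-4.4,-4.4,-4.4,-4.4,-4.4,-4.4,-4.4,-4.4,0,0], "jaw": 1}}

```text
time: 37.0
tool_pos: [0.6174, -0.2748, 0.3953]
tool_rot: [3.141, 0.0, 1.658]
contact_force: [0.2, 1.0, -0.6]
opening: 0.0918
grip_force: 0.0
```

Run:
```python
from m import *
import fit
fit.go(.03)
t=grab('top');s=grab('side')
rep('roller t',t,comps(t,(100,120,30),(125,255,255),(150,195,215,245),zr=(.035,.09)))
for n,c,r in(('t',t,(370,150,480,215)),('s',s,(325,130,400,200))):
    try: rep('spacer',c,comps(c,(50,100,40),(80,255,255),r,zr=(.12,.2)))
    except Exception as e: print(e)
o=np.hstack([cv2.resize(t['img'][150:310,140:300],(400,400)),cv2.resize(s['img'][120:400,160:440],(400,400))]);cv2.imwrite('pics/c5.png',o[...,::-1])
```

```text
s 550 px 205.4 339.2 med [0.5281 0.364  0.064 ] min [0.5118 0.335  0.0518] max [0.5547 0.3923 0.0713]
x off 0.0032043883274154527 z 0.039173464186002274 slopes deg [0.53669112 0.15074611] y [-0.0265627   0.02734391] 427 rms 0.0024394579197254125
refit [0.0031049  0.03922444] [0.53967075 0.30443211] 256 0.001056175600621451 zrange [0.0552758  0.06964087]
[ 0.61749096 -0.2737683   0.39542575] [ 1.79993768e+02 -1.86677089e-02  9.50711676e+01]
roller t 583 px 176.5 220.5 med [0.5351 0.3602 0.0638] min [0.5081 0.3316 0.0449] max [0.5623 0.3895 0.0699]
spacer 393 px 440.4 185.8 med [ 0.6193 -0.2577  0.1851] min [ 0.5906 -0.2776  0.1743] max [ 0.6421 -0.2431  0.1883]
spacer 351 px 366.4 159.9 med [ 0.6115 -0.2547  0.1836] min [ 0.5879 -0.2956  0.1376] max [ 0.6405 -0.2427  0.1893]
```

View pics/c5.png

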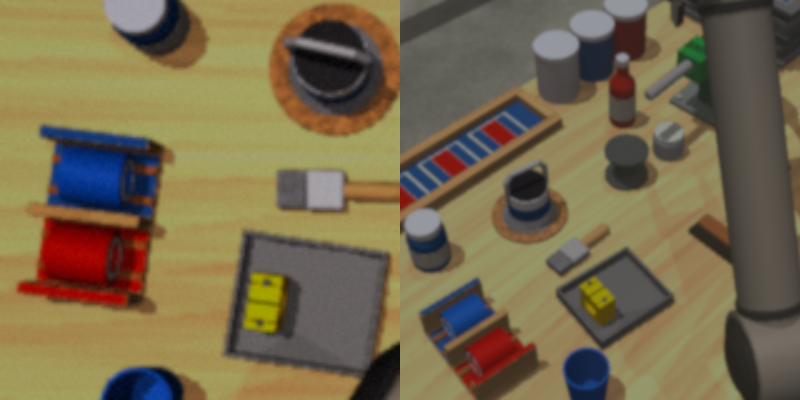

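The blue roller lies at the bottom of its channel (axis at 0.039). Now the spacer.

Call:
{"fn": "arm_command", "kwargs": {"xyz": [[0,0,-12],[0,0,-20],[0,0,-16],[0,0,-10],[0,0,-5],[0,0,-3],[0,0,0]], "spin": [0,0,0,0,0,0,0]}}

```text
time: 37.85
tool_pos: [0.6177, -0.2739, 0.3294]
tool_rot: [3.141, 0.0, 1.658]
contact_force: [-0.1, 0.6, 0.3]
opening: 0.0918
grip_force: 0.0
```

Call:
{"fn": "arm_command", "kwargs": {"xyz": [[0,0,0],[0,0,0],[0,0,0],[0,0,0],[0,0,0],[0,0,0],[0,0,0],[0,0,3],[0,0,3],[0,0,0]], "spin": [0,0,0,0,0,0,0,0,0,0], "jaw": -1, "squeeze": 30}}

```text
time: 38.85
tool_pos: [0.6177, -0.274, 0.3357]
tool_rot: [3.141, 0.0, 1.658]
contact_force: [-0.2, -0.3, -1.6]
opening: 0.0557
grip_force: 30.0
```

Call:
{"fn": "arm_command", "kwargs": {"xyz": [[-0.4,5,0],[-0.9,10,0],[-1.1,13,0],[-1.1,13,0],[-1.1,13,0],[-1.1,13,0],[-1.1,13,0],[-1.1,13,0],[-1.1,13,0],[-1.1,13,0],[-1.1,13,0],[-1.1,13,0],[-1.1,13,0],[-1.1,13,0],[-1.1,13,0],[-1.1,13,0],[-0.9,10,0],[-0.4,5,0],[0,0,0]], "spin": [0,0,0,0,0,0,0,0,0,0,0,0,0,0,0,0,0,0,0]}}

```text
time: 40.75
tool_pos: [0.5996, -0.0613, 0.3353]
tool_rot: [3.141, 0.0, 1.659]
contact_force: [1.0, -0.2, -1.8]
opening: 0.0556
grip_force: 30.0
```

Call:
{"fn": "arm_command", "kwargs": {"xyz": [[-7,7,0],[-12,12,0],[-18,18,0],[-18,18,0],[-18,18,0],[-18,18,0],[-18,18,0],[-18,18,0],[-18,18,0],[-18,18,0],[-14,12,0],[-9,7,0],[-4,4,0],[0,0,0]], "spin": [-1,-1,-1,-1,-1,-1,-1,-1,-1,-1,-1,-1,-0.4,0]}}

```text
time: 42.15
tool_pos: [0.4092, 0.1241, 0.3354]
tool_rot: [3.141, -0.0, 1.441]
contact_force: [0.4, -0.1, -0.6]
opening: 0.0557
grip_force: 30.0
```

Call:
{"fn": "arm_command", "kwargs": {"xyz": [[0,0,-12],[0,0,-20],[0,0,-22],[0,0,-22],[0,0,-20],[0,0,-14],[0,0,-8],[0,0,-5],[0,0,-3],[0,0,-2],[0,0,0],[0,0,0]], "spin": [0,0,0,0,0,0,0,0,0,0,0,0]}}

```text
time: 43.35
tool_pos: [0.4097, 0.124, 0.2076]
tool_rot: [3.141, -0.0, 1.441]
contact_force: [-0.2, -0.2, -1.6]
opening: 0.0558
grip_force: 30.0
```

Call:
{"fn": "arm_command", "kwargs": {"xyz": [[0,0,-1],[0,0,-1],[0,0,-1],[0,0,0],[0,0,0]], "spin": [0,0,0,0,0]}}

```text
time: 43.85
tool_pos: [0.4096, 0.124, 0.2044]
tool_rot: [3.141, -0.0, 1.441]
contact_force: [-0.4, -1.3, 1.1]
opening: 0.0557
grip_force: 30.0
```

On the floor (force reversed). Release, rise, and move clear.

Call:
{"fn": "arm_command", "kwargs": {"xyz": [[0,0,0],[0,0,0],[0,0,0],[0,0,0],[0,0,10],[0,0,30],[0,0,40],[0,0,40],[0,0,40],[0,0,30]], "spin": [0,0,0,0,0,0,0,0,0,0], "jaw": 0.6}}

```text
time: 44.85
tool_pos: [0.4092, 0.124, 0.3976]
tool_rot: [3.138, -0.001, 1.441]
contact_force: [0.7, -0.2, -0.6]
opening: 0.0732
grip_force: 0.0
```

Call:
{"fn": "arm_command", "kwargs": {"xyz": [[0,-20,0],[0,-30,0],[0,-30,0],[0,-30,0],[0,-30,0],[0,-30,0],[0,-30,0],[0,-20,0],[0,0,0],[0,0,0]], "spin": [0,0,0,0,0,0,0,0,0,0]}}

```text
time: 45.85
tool_pos: [0.4093, -0.0959, 0.3946]
tool_rot: [3.141, -0.0, 1.44]
contact_force: [1.0, -0.5, 0.1]
opening: 0.073
grip_force: 0.0
```

Run:
```python
from m import *
import fit; fit.go(.03)
t=grab('top'); save(t,'top_end.png')
for n,lo,hi in(('sp',(50,100,40),(80,255,255)),('col',(22,120,50),(35,255,255))):
    rep(n,t,comps(t,lo,hi,(220,230,310,310),zr=(.02,.1)))
```

```text
s 549 px 205.3 339.3 med [0.5278 0.3648 0.0645] min [0.5117 0.3346 0.0517] max [0.5547 0.3925 0.0703]
x off 0.003294879925171441 z 0.0391290379468652 slopes deg [-0.53899807  0.37132735] y [-0.02666697  0.02746536] 409 rms 0.002220866669300941
refit [0.00327769 0.0392097 ] [-0.04143335  0.28703284] 262 0.0010623913169918403 zrange [0.05422568 0.0696766 ]
[ 0.40934216 -0.09543078  0.39451216] [ 1.79994966e+02 -2.21210136e-02  8.25699842e+01]
sp 572 px 271.6 273.9 med [0.4087 0.1219 0.0605] min [0.3818 0.0924 0.0559] max [0.4353 0.1514 0.0642]
col 295 px 245.6 270.7 med [0.4146 0.1859 0.0606] min [0.3895 0.1709 0.0509] max [0.4414 0.2022 0.0644]
```

View pics/top_end.png

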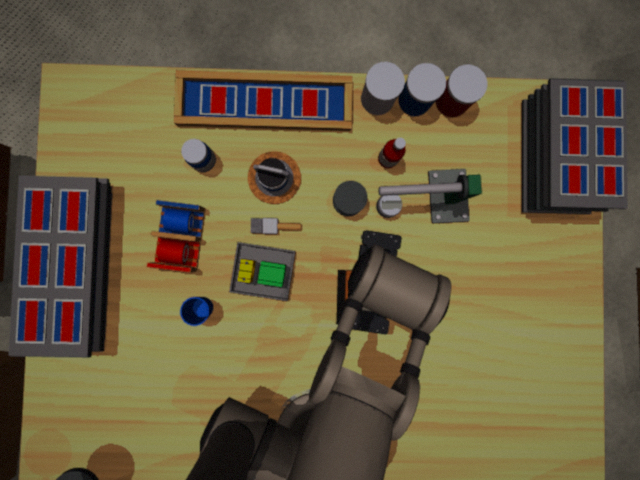

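The final top view shows the pot on the mat (272,175), collar (246,271) and spacer (272,274) flat in the tray with tops at about 0.061, the roller in the blue channel (181,219), and the bar bare.

```bash
python3 -c "
from cell import *
print(hand_in())"
```

```text
the job is handed in; nothing more can be done
None
```

The arbor is cleared and the job is handed in at about 46 s of the 72 s allowed. The pot stands on the mat, the collar and spacer lie flat in the tray, the blue roller is at the bottom of its channel, and nothing else appears moved in the final top view; the hand-in gave no verdict.

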